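# Put the tea things away in their trays

### The arm

A 6-joint arm with a two-finger parallel gripper is mounted at the origin on the work surface. World frame = base frame: x ahead of the robot, y to its left, z up, the work surface at z = 0. Lengths are in mm, angles in rad, forces in N, time in s.
With the tool pointing down it reaches from about 300 to 775 mm from the base axis. Payload 14.6 kg.
Tool frame: the origin (TCP) lies at the very end of the fingers, on their centre line; the grasp point (between the pads) lies 19 mm behind it; z points along the fingers, y is the line along which they close (so a half turn about z gives the same grasp; the last joint's range is limited). The gripper opens to 94 mm and grips with 3 to 60 N. Pads are 16 mm wide; open, the fingers measure 119 mm over their backs; the gripper's body (75 mm by 177 mm) begins 78 mm behind the grasp point.
Start: joints at [1.206, 0.3, 1.521, -0, 1.321, -0.067], TCP at [161.377, 525.782, 205.446] pointing down, gripper open.
Joint ranges: [-3.03, 3.03], [-0.79, 2.21], [0.23, 2.52], [-1.04, 4.18], [0, 3.07], [-2.55, 2.55]. Speed limits (rad/s): [2.22, 2.22, 2.57, 3.14, 3.14, 3.14].

### API

Orientations are given as [roll, pitch, yaw] about the fixed x, y, z axes, in that order (R = Rz(yaw) Ry(pitch) Rx(roll)).
In Python, from cell import manip, eyes, ticket gives the robot as it stands. The module is installed in compiled form; this text tells all that it offers.
- The arm moves only by the tool arm_command, never from a script. Its argument "plan" is a list of rows, each a list of 5 numbers: the opening, from -1 (shut) to 1 (fully open), then the shift along the tool's x, y, z in m, then the turn about the tool's z in rad. In form: [[jaw, dx, dy, dz, roll], ...]. A call has 1 to 20 rows; each row shifts and turns the commanded pose from where the row before left it, along the tool's axes as they then stand; what a row does not reach is not made up. A row lasts 1/8 s, in which the tool goes at most 62.5 mm and 10.7 degrees, less where a joint would pass 70% of its speed; a pose out of reach is approached as far as the arm can. A call is refused whole if a number of a shift passes 0.0625 or a number of a turn 0.188, either way. A call with a gripper value outside its range is refused whole. The fingers move at their own pace and stop on an object; "newtons" is the grip in N (left out, the last holds). Time passes only in rows, so rows that do not move let the fingers close. It gives the time, the measured TCP pose, the force, the opening and the grip force at its end, in the units of the state.
- manip.read_state(): the state, without advancing time (a new reading comes with each control period).
- eyes.camera(name): name is "scene" or "top" or "wrist"; returns a dict with "img" (400x640x3 uint8, blue, green, red), "z_map" (400x640 float32, mm along the optical axis (not along the pixel's ray), 0 where there is no reading), "fx", "fy", "cx", "cy" (pixels), "dist" ([k1, k2, p1, p2, k3] as OpenCV has them; the pictures are not rectified), "eye" and "orientation" of the camera in the world. Camera axes: x right, y down, z forward; pixel columns grow to the right and rows downward; lengths in mm; the calibration is good to about 2 mm. A picture is of the moment at which its call begins.
- ticket.sign_off(): hands the job in; it is judged then, once.
The state is a dict: "clock": time; "joints": joint angles; "qd": joint speeds; "effort": joint torques, N m; "eef_pos": TCP position; "eef_rot": TCP orientation; "wrist_force": force on the tool from outside, world axes, zero at the start; "moment": the same for the moment, N m; "finger_gap": finger opening in mm; "finger_force": force on a finger pad.
Only numpy, scipy, OpenCV 4.12 (cv2) and the standard library are available. Lean on these libraries where they do the work, as an engineer would, in place of code of your own. Each camera call takes 0.05 s, during which the arm holds its last target. There are 200 camera calls.

### The job

Put the washed-up tea things where they belong: the two steel tea bowls side by side in the round wooden tray, open side up; the two square tea tins upright in the rectangular wooden box; and the white scoop lengthwise, flat on its bottom, in the narrow earthenware dish. Everything should sit fully inside, flat on the floor of its tray, and the teapot and the sugar pot are to stay where they are.

Things in the scene. Friction and masses are not known exactly. Their poses are not given: they have to be found in the camera images.
- bowl_a_mid (a point): loose tea bowl of plain steel without handle, round, 60 mm across the rim, 44 mm high, wall 2.5 mm, foot 38 mm across, sides nearly upright from 14 mm up (56 mm across there); the two bowls are alike. It starts standing on the table, open side up. The point is on its axis, half-way up (22 mm above its foot); z is up
- bowl_b_mid (a point): loose tea bowl of plain steel without handle, round, 60 mm across the rim, 44 mm high, wall 2.5 mm, foot 38 mm across, sides nearly upright from 14 mm up (56 mm across there); the two bowls are alike. It starts standing on the table, open side up. The point is on its axis, half-way up (22 mm above its foot); z is up
- tin_a_mid (a point): small square tea tin, closed: 44 x 44 mm, 56 mm high, bright metal body with a dark metal lid that does not come off; the two tins are alike. It starts standing upright on the table, lid up. The point is at its centre (28 mm above its underside); x and y are square to its sides, z is up
- tin_b_mid (a point): small square tea tin, closed: 44 x 44 mm, 56 mm high, bright metal body with a dark metal lid that does not come off; the two tins are alike. It starts standing upright on the table, lid up. The point is at its centre (28 mm above its underside); x and y are square to its sides, z is up
- scoop_grip (a point): white plastic scoop, 120 mm long, lying on its flat bottom: open-ended trough (60 long, 42 wide, 28 high, wall 3) and straight handle (60 long, 14 wide, 14 thick, underside 12 mm above the scoop's bottom). Point: in the handle, 19 mm above the bottom, 20 mm from the trough; pinch across it here. x runs from handle to trough: handle end at -40, mid-length at +20, mouth at +80 mm from the point; z up
- round_tray: round wooden tray, fixed, 180 mm across, floor 5 mm thick and 162 mm across inside, rim 12 mm above the table; it is for the tea bowls. Origin at the centre of its underside, on the table
- tin_box: shallow rectangular wooden box, fixed, 140 mm (its x) by 116 mm (its y), walls 5 mm thick, floor 5 mm thick, rim 17 mm above the table; it is for the tea tins. Origin at the centre of its underside, on the table
- scoop_rest: narrow earthenware dish, fixed, 160 mm (its x) by 80 mm (its y), walls 5 mm thick, floor 5 mm thick, rim 11 mm above the table; it is for the scoop. Origin at the centre of its underside, on the table
- teapot: Loose, a bystander: to be left where it is. White ceramic teapot, 124 mm across, spout along +y to 100 mm from its axis, bamboo bail handle over the top to 170 mm high. Origin at the centre of its underside
- sugar_pot: Loose, a bystander: to be left where it is. Glass sugar pot, 84 mm across, with a hinged steel lid, closed, 91 mm high. Origin at the centre of its underside

How it is judged (in metres and radians):
At the end, for the whole second after the job is handed in: Bowls in the round tray (axis within 65 mm of its centre), tins in the box (within 60 mm), scoop in the narrow dish (handle point within 42 mm, lengthwise within 20 degrees); each upright or flat on the tray's floor (height within 4 mm, level within about 3 degrees) and still (horizontal distance between each of bowl_a_mid, bowl_b_mid and round_tray below 0.065 m and z of bowl_a_mid in the frame of round_tray between 0.023 and 0.031 m and angle between each of bowl_a_mid, bowl_b_mid, tin_a_mid, tin_b_mid's own z axis and vertical below 0.06 rad and linear speed of each of bowl_a, bowl_b, tin_a, tin_b, scoop below 0.02 m/s and z of bowl_b_mid in the frame of round_tray between 0.023 and 0.031 m and horizontal distance between each of tin_a_mid, tin_b_mid and tin_box below 0.06 m and z of tin_a_mid in the frame of tin_box between 0.029 and 0.037 m and z of tin_b_mid in the frame of tin_box between 0.029 and 0.037 m and horizontal distance between scoop_grip and scoop_rest below 0.042 m and z of scoop_grip in the frame of scoop_rest between 0.02 and 0.028 m and angle between scoop_grip's own z axis and vertical below 0.05 rad and angle between the x axis of scoop_grip and the x axis of scoop_rest, either way round below 0.35 rad); the robot touches nothing.
It fails at once if the teapot is moved more than 20 mm or tipped (distance of teapot from where it was at the start of the episode above 0.02 m or angle between teapot's own z axis and vertical above 0.2 rad).
It fails at once if the sugar pot is moved more than 20 mm or tipped (distance of sugar_pot from where it was at the start of the episode above 0.02 m or angle between sugar_pot's own z axis and vertical above 0.2 rad).
It also fails if it takes over 128 s, if anything falls off the work surface, if the arm or the gripper's body presses on something with over 40 N, if the wrist force passes 120 N, or if a joint passes its speed limit or range.

## Working session

There is one attempt and no reset: what is moved stays moved. The work goes in short steps, Python scripts to look and compute and a tool call to move; the robot and the scene stay as the last step left them, time stands still between calls to the robot, and variables do not carry over. Pictures are saved under pics/ and viewed, at most 14 in all, crops included, and the job is handed in when it is done.

Besides the shell and the picture viewer there is one more tool, called after "Emit:" by a JSON object that holds its "name" and its "arguments". arm_command: Moves the arm, as the interface text tells. Its arguments: {"type":"object","properties":{"plan":{"type":"array"},"newtons":{"type":"number"}},"required":["plan"]}

```bash
mkdir -p pics; cat > h.py <<'E'
import numpy as np, cv2
from scipy.spatial.transform import Rotation as R
from cell import manip, eyes, ticket
def cam(n):
    c=eyes.camera(n); np.savez(f'{n}.npz',**{k:np.asarray(v) for k,v in c.items()}); return c
def load(n): return dict(np.load(f'{n}.npz'))
def Rc(c):
    o=np.asarray(c['orientation'],float)
    return o if o.shape==(3,3) else R.from_euler('xyz',o).as_matrix()
def ray(c,uv):
    K=np.array([[c['fx'],0,c['cx']],[0,c['fy'],c['cy']],[0,0,1]],float)
    p=cv2.undistortPoints(np.array(uv,float).reshape(-1,1,2),K,np.asarray(c['dist'],float)).reshape(-1,2)
    return np.c_[p,np.ones(len(p))]
def at_z(c,uv,z):   # intersect with plane of height z
    d=ray(c,uv)@Rc(c).T; e=np.asarray(c['eye'],float)
    return e+d*((z-e[2])/d[:,2])[:,None]
def cloud(c):
    v,u=np.mgrid[0:400,0:640]
    d=ray(c,np.c_[u.ravel(),v.ravel()])*c['z_map'].ravel()[:,None]
    return (d@Rc(c).T+np.asarray(c['eye'],float)).reshape(400,640,3)
E
python3 - <<'E'
from h import *
print(manip.read_state())
for n in('scene','top'):
    c=cam(n); print(n,c['eye'],c['orientation'],c['fx']); cv2.imwrite(f'pics/{n}0.png',c['img'])
E
```

```text
{'clock': 0.0, 'joints': array([ 1.20638878e+00,  3.00465274e-01,  1.52160740e+00,  7.77938384e-06,
        1.32066142e+00, -6.66066090e-02]), 'qd': array([-3.26375818e-04,  2.85410149e-04, -6.72235388e-05,  5.82722664e-04,
        3.24069636e-05, -1.05300273e-03]), 'effort': array([-1.65316538e-03, -5.31809556e+01, -3.52733159e+01,  7.07525178e-02,
        2.44310807e-02, -6.58159274e-05]), 'eef_pos': array([161.29042932, 525.54306774, 204.87838401]), 'eef_rot': array([-3.14045425e+00, -8.34893994e-05,  2.84378974e+00]), 'wrist_force': array([0.00122806, 0.60990524, 0.01278796]), 'moment': array([-0.00179476, -0.03991754, -0.01895768]), 'finger_force': 0.0, 'finger_gap': 94.08950462586998}
scene [1249.9050469  -629.72041684  809.42088297] [-2.23942626 -0.01632158  0.85034535] 517.9128311326714
top [ 337.43584137    8.55136277 1170.30387277] [-2.96832602e+00  1.48840203e-03 -1.56252266e+00] 500.8642838802602
```

View pics/top0.png

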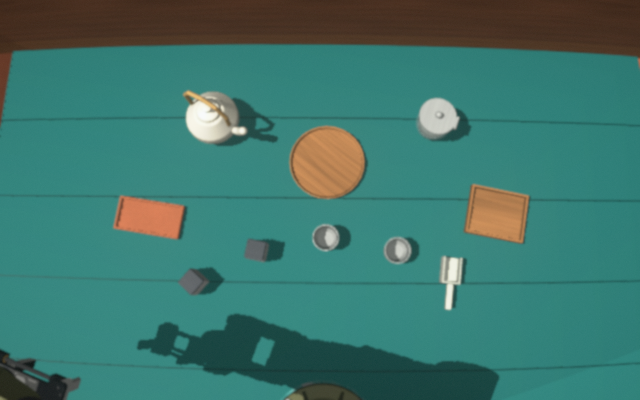

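View pics/scene0.png

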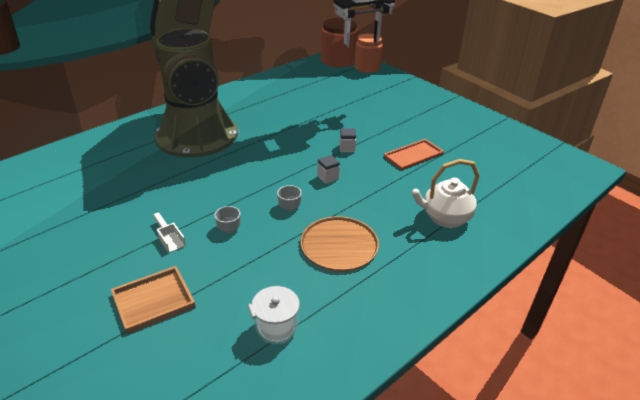

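The top view shows the teapot at (212,118), tray (327,162), sugar pot (437,119), box (498,213), dish (150,217), tins (257,250) and (194,282), bowls (326,237) and (398,250), and scoop (452,280). The scene view agrees with this. Next I'll look at enlarged crops.

```bash
python3 - <<'E'
from h import *
c=load('top'); im=c['img']
a=cv2.resize(im[200:320,105:305],None,fx=4,fy=4,interpolation=cv2.INTER_CUBIC)
b=cv2.resize(im[180:320,360:540],None,fx=4,fy=4,interpolation=cv2.INTER_CUBIC)
cv2.imwrite('pics/cl.png',a); cv2.imwrite('pics/cr.png',b)
P=cloud(c)
for n,u,v in [('tray',327,162),('box',498,213),('dish',150,217),('tinL',194,281),('tinR',257,249),('bowlL',326,237),('bowlR',398,250),('hand',450,297),('teapot',212,112),('sugar',437,115)]:
    print(n,P[v,u].round(1))
E
```

```text
tray [634.4  -5.2   6.2]
box [ 514.2 -415.8    3.4]
dish [497.8 416.5   3.9]
tinL [348.1 288.9  57.8]
tinR [421.4 150.5  53.6]
bowlL [454.9  -4.    1.8]
bowlR [ 425.3 -172.2    4.4]
hand [ 316.9 -285.6   30.4]
teapot [725.9 256.8  99.5]
sugar [ 726.8 -255.2   88.9]
```

View pics/cl.png

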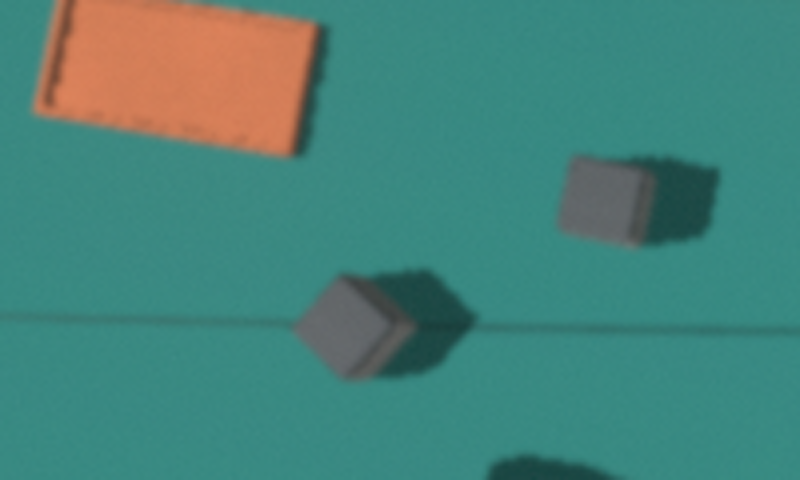

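View pics/cr.png

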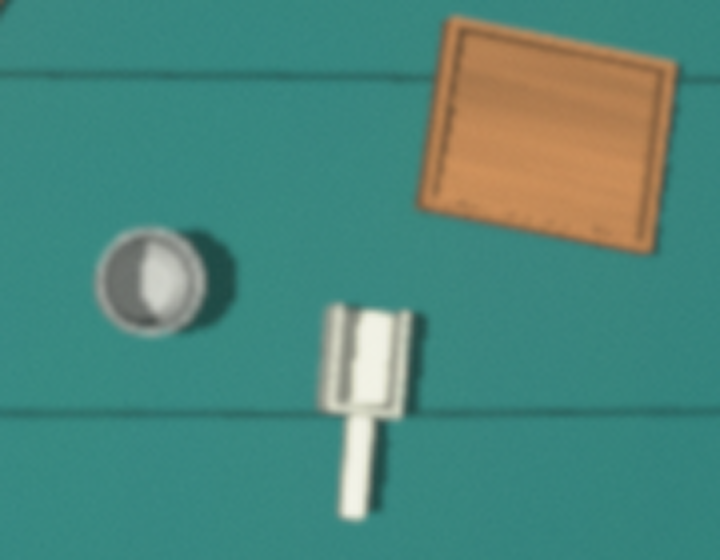

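The left crop shows the tin A lid with corners (344,275), (295,327), (350,379), (395,325), the tin B lid at (574,157), (645,166), (632,241), (559,228), and the dish with corners (320,22), (294,157), (35,113). The right crop shows the bowl rim centred at (151,281), the scoop trough (332,303), (412,311), (403,418), (320,411) with its handle end at (353,520), and the box corners (452,16), (678,65), (654,253), (418,208).

```bash
python3 - <<'E'
from h import *
c=load('top')
L=lambda p:np.array(p,float)/4+[105,200]-.375
Q=lambda p:np.array(p,float)/4+[360,180]-.375
def quad(n,uv,z):
    p=at_z(c,uv,z)[:,:2]; e=np.diff(np.r_[p,p[:1]],axis=0)
    print(n,'ctr',p.mean(0).round(1),'len',np.linalg.norm(e,axis=1).round(1),'ang',np.degrees(np.arctan2(e[:,1],e[:,0])).round(1))
quad('tinL',L([(344,275),(295,327),(350,379),(395,325)]),56)
quad('tinR',L([(574,157),(645,166),(632,241),(559,228)]),56)
quad('dish',L([(320,22),(294,157),(35,113),(61,-12)]),11)
quad('box',Q([(452,16),(678,65),(654,253),(418,208)]),17)
quad('trough',Q([(332,303),(412,311),(403,418),(320,411)]),28)
p=at_z(c,Q([(353,518)]),26)[0];q=at_z(c,Q([(362,418)]),26)[0]; print('handle',p,q)
print('bowlR',at_z(c,Q([(151,281)]),44)[0],'bowlL',at_z(c,[(326,237)],44)[0],'tray',at_z(c,[(327.5,162)],12)[0])
# cross-check with depth cloud
P=cloud(c); z=P[...,2]
for n,u,v in [('bowlL',326,237),('bowlR',398,250),('tinL',194,281),('tinR',257,249)]:
    w=P[v-18:v+19,u-18:v+19 if 0 else u+19].reshape(-1,3); s=w[w[:,2]>(32 if 'b' in n else 45)]
    print(n,len(s),((s.min(0)+s.max(0))/2).round(1),(s.max(0)-s.min(0)).round(1))
E
```

```text
tinL ctr [347.4 295.9] len [39.6 42.8 38.7 40.5] ang [ 137.8 -130.9  -38.7   47.8]
tinR ctr [420.9 154.1] len [40.2 42.3 41.5 40.4] ang [-96.6 171.5  80.7 -10.3]
dish ctr [496.8 417.5] len [ 81.2 161.9  76.6 162.2] ang [171.9  81.5  -7.9 -96.8]
box ctr [ 511.4 -409.7] len [141.3 114.9 144.5 117.7] ang [-101.6  169.1   79.5  -12.5]
trough ctr [ 378.5 -290.9] len [46.9 61.4 48.2 62. ] ang [-95.6 173.4  85.1  -7.9]
handle [ 289.57851303 -281.23570574   26.        ] [ 345.96560041 -287.72545556   26.        ]
bowlR [ 422.55722886 -164.60257007   44.        ] bowlL [450.64698916  -3.53037036  44.        ] tray [632.91460566  -6.36743399  12.        ]
bowlL 121 [408.   -2.4 601.3] [ 141.1   56.7 1137.9]
bowlR 118 [393.6 -91.8 601.2] [ 112.3  200.8 1138.2]
tinL 385 [347.  167.5 608.2] [  55.6  317.9 1124.3]
tinR 389 [390.6  94.3 607.8] [ 106.3  171.4 1125.1]
```

```bash
cat >> h.py <<'E'
def go(x,y,z,yaw_deg,mm=45):
    s=manip.read_state(); p=s['eef_pos']; yaw=s['eef_rot'][2]; t=np.radians(yaw_deg)
    r=-((t-yaw+np.pi)%(2*np.pi)-np.pi)   # roll about tool z (down)
    d=np.array([x,y,z])-p; c,n=np.cos(t),np.sin(t)
    T=np.array([d[0]*c+d[1]*n, d[0]*n-d[1]*c, -d[2]])
    k=max(1,int(np.ceil(np.linalg.norm(T)/mm)))
    kr=int(np.ceil(abs(r)/.18)) if abs(r)>.004 else 0
    print('t',round(s['clock'],2),'pos',p.round(1),'yaw',round(np.degrees(yaw),1),'gap',round(s['finger_gap'],1))
    print('roll %.4f rad = %d x %.4f; then shift mm %s = %d x %s'%(r,kr,r/max(kr,1),T.round(1),k,(T/k/1000).round(4)))
E
python3 - <<'E'
from h import *
go(347.4,296,150,139)
E
```

```text
t 0.1 pos [161.3 525.6 205. ] yaw 162.9 gap 94.1
roll 0.4178 rad = 3 x 0.1393; then shift mm [-291.1  -51.2   55. ] = 7 x [-0.0416 -0.0073  0.0079]
```

Emit:
{"name": "arm_command", "arguments": {"plan": [[1, 0, 0, 0, 0.139], [1, 0, 0, 0, 0.139], [1, 0, 0, 0, 0.139], [1, -0.0416, -0.0073, 0.0079, 0], [1, -0.0416, -0.0073, 0.0079, 0], [1, -0.0416, -0.0073, 0.0079, 0], [1, -0.0416, -0.0073, 0.0079, 0], [1, -0.0416, -0.0073, 0.0079, 0], [1, -0.0416, -0.0073, 0.0079, 0], [1, -0.0416, -0.0073, 0.0079, 0], [1, 0, 0, 0, 0], [1, 0, 0, 0, 0]]}}

```text
clock: 1.6
eef_pos: [347.6, 296.6, 150.2]
eef_rot: [-3.142, -0.0, 2.426]
wrist_force: [-1.1, 0.0, -0.4]
finger_gap: 94.2
finger_force: 0.0
```

```bash
python3 - <<'E'
from h import *
c=cam('wrist'); cv2.imwrite('pics/w1.png',c['img']); go(347.4,296,21,139)
print(c['eye'],c['orientation'])
E
```

```text
t 1.65 pos [347.4 296.9 150.2] yaw 139.1 gap 93.7
roll 0.0014 rad = 0 x 0.0014; then shift mm [ -0.6  -0.7 129.2] = 3 x [-0.0002 -0.0002  0.0431]
[298.94645342 339.42293401 328.85455942] [2.91328948e+00 1.00218655e-03 8.54882591e-01]
```

View pics/w1.png

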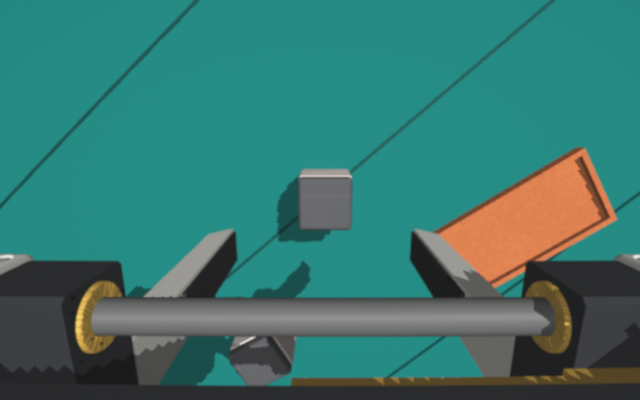

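The wrist view shows the tin lid squarely between the fingers, with lid corners at about (299,178), (352,178), (352,229) and (300,229). The other tin is at (262,355).

```bash
python3 - <<'E'
from h import *
c=load('wrist'); p=at_z(c,[(299,178),(352,177),(352,229),(300,230)],56)[:,:2]
e=np.diff(np.r_[p,p[:1]],axis=0); print(p.mean(0),np.linalg.norm(e,axis=1),np.degrees(np.arctan2(e[:,1],e[:,0])))
x,y=p.mean(0); go(x,y,21,139)
E
```

```text
[348.53331429 298.73147833] [41.65402357 42.67510136 42.30250727 42.72945405] [  50.08276072  -39.94985688 -129.85078652  139.18063591]
t 1.65 pos [347.4 296.9 150.2] yaw 139.1 gap 93.7
roll 0.0014 rad = 0 x 0.0014; then shift mm [  0.4   2.1 129.2] = 3 x [0.0001 0.0007 0.0431]
```

Emit:
{"name": "arm_command", "arguments": {"plan": [[1, 0, 0.002, 0.043, 0], [1, 0, 0, 0.043, 0], [1, 0, 0, 0.03, 0], [1, 0, 0, 0.013, 0], [-1, 0, 0, 0, 0], [-1, 0, 0, 0, 0], [-1, 0, 0, 0, 0], [-1, 0, 0, 0, 0], [-1, 0, 0, 0, 0], [-1, 0, 0, 0, 0]], "newtons": 30}}

```text
clock: 2.9
eef_pos: [349.2, 297.9, 21.3]
eef_rot: [3.141, 0.0, 2.427]
wrist_force: [-0.3, -1.5, 2.9]
finger_gap: 43.6
finger_force: 30.0
```

```bash
python3 - <<'E'
from h import *
go(505.5,-439.1,150,78.6,50)
E
```

```text
t 2.9 pos [349.2 297.9  21.3] yaw 139.0 gap 43.6
roll 1.0549 rad = 6 x 0.1758; then shift mm [-691.5  298.9 -128.7] = 16 x [-0.0432  0.0187 -0.008 ]
```

Emit:
{"name": "arm_command", "arguments": {"plan": [[-1, 0, 0, -0.0215, 0], [-1, 0, 0, -0.0215, 0.1758], [-1, 0, 0, -0.0215, 0.1758], [-1, 0, 0, -0.0215, 0.1758], [-1, 0, 0, -0.0215, 0.1758], [-1, 0, 0, -0.0215, 0.1758], [-1, -0.0532, 0.023, 0, 0.1758], [-1, -0.0532, 0.023, 0, 0], [-1, -0.0532, 0.023, 0, 0], [-1, -0.0532, 0.023, 0, 0], [-1, -0.0532, 0.023, 0, 0], [-1, -0.0532, 0.023, 0, 0], [-1, -0.0532, 0.023, 0, 0], [-1, -0.0532, 0.023, 0, 0], [-1, -0.0532, 0.023, 0, 0], [-1, -0.0532, 0.023, 0, 0], [-1, -0.0532, 0.023, 0, 0], [-1, -0.0532, 0.023, 0, 0], [-1, -0.0532, 0.023, 0, 0], [-1, 0, 0, 0, 0]]}}

```text
clock: 5.4
eef_pos: [514.5, -439.0, 147.9]
eef_rot: [-3.14, -0.001, 1.369]
wrist_force: [0.8, 1.2, -2.0]
finger_gap: 43.8
finger_force: 30.0
```

```bash
python3 - <<'E'
from h import *
go(505.5,-439.1,27.5,78.6,50)
c=cam('wrist'); cv2.imwrite('pics/w2.png',c['img'])
E
```

```text
t 5.4 pos [ 514.5 -439.   147.9] yaw 78.4 gap 43.8
roll -0.0029 rad = 0 x -0.0029; then shift mm [ -1.8  -8.8 120.4] = 3 x [-0.0006 -0.0029  0.0401]
```

View pics/w2.png

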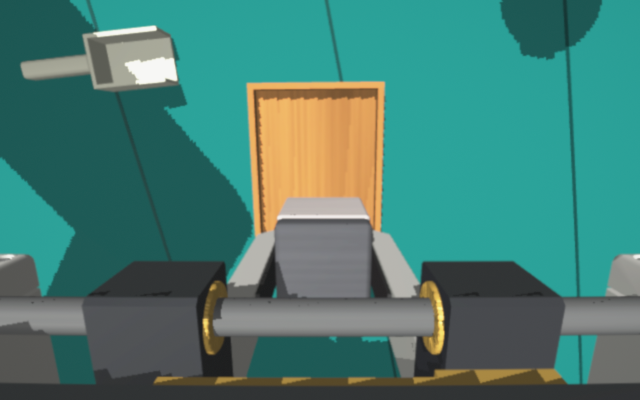

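The wrist view shows the tin held, and the far edge of the box runs from (247,83) to (385,82). From that edge I can check the box centre.

```bash
python3 - <<'E'
from h import *
c=load('wrist'); p=at_z(c,[(247,83),(385,82)],17)[:,:2]; d=p[1]-p[0]; L=np.linalg.norm(d); d/=L; n=np.array([-d[1],d[0]])
m=p.mean(0); ctr=min([m+70*n,m-70*n],key=lambda q:q[1]); u=(m-ctr)/70
print(p,L,ctr,np.degrees(np.arctan2(u[1],u[0])))
E
```

```text
[[ 471.35134823 -331.04241609]
 [ 585.344923   -353.71179402]] 116.22579655477048 [ 514.69491488 -411.0326916 ] 78.75258859490881
```

Emit:
{"name": "arm_command", "arguments": {"plan": [[-1, -0.002, -0.006, 0.04, 0], [-1, 0, 0, 0.04, 0], [-1, 0, 0, 0.02, 0], [-1, 0, 0, 0.012, 0], [-1, 0, 0, 0.006, 0], [-1, 0, 0, 0.003, 0], [-1, 0, 0, 0, 0], [-1, 0, 0, 0, 0]]}}

```text
clock: 6.45
eef_pos: [509.3, -437.2, 29.7]
eef_rot: [3.141, 0.0, 1.372]
wrist_force: [-0.2, -0.6, -1.4]
finger_gap: 43.5
finger_force: 30.0
```

Emit:
{"name": "arm_command", "arguments": {"plan": [[-1, 0, 0, 0.0025, 0], [-1, 0, 0, 0, 0], [-1, 0, 0, 0, 0]]}}

```text
clock: 6.82
eef_pos: [509.1, -437.0, 26.7]
eef_rot: [3.142, -0.0, 1.372]
wrist_force: [-0.1, 0.0, -1.4]
finger_gap: 43.5
finger_force: 30.0
```

Emit:
{"name": "arm_command", "arguments": {"plan": [[0.5, 0, 0, 0, 0], [0.5, 0, 0, 0, 0], [0.5, 0, 0, 0, 0], [0.5, 0, 0, -0.02, 0], [1, 0, 0, -0.045, 0], [1, 0, 0, -0.045, 0]]}}

```text
clock: 7.58
eef_pos: [509.1, -437.0, 139.5]
eef_rot: [3.141, 0.0, 1.372]
wrist_force: [0.5, -0.4, 0.3]
finger_gap: 87.1
finger_force: 0.0
```

```bash
python3 - <<'E'
from h import *
go(422,156,150,81,52)
E
```

```text
t 7.58 pos [ 509.1 -437.   139.5] yaw 78.6 gap 87.1
roll -0.0418 rad = 1 x -0.0418; then shift mm [ 572.1 -178.8  -10.5] = 12 x [ 0.0477 -0.0149 -0.0009]
```

Emit:
{"name": "arm_command", "arguments": {"plan": [[1, 0, 0, -0.0, -0.042], [1, 0.0477, -0.0149, -0.0009, 0], [1, 0.0477, -0.0149, -0.0009, 0], [1, 0.0477, -0.0149, -0.0009, 0], [1, 0.0477, -0.0149, -0.0009, 0], [1, 0.0477, -0.0149, -0.0009, 0], [1, 0.0477, -0.0149, -0.0009, 0], [1, 0.0477, -0.0149, -0.0009, 0], [1, 0.0477, -0.0149, -0.0009, 0], [1, 0.0477, -0.0149, -0.0009, 0], [1, 0.0477, -0.0149, -0.0009, 0], [1, 0.0477, -0.0149, -0.0009, 0], [1, 0.0477, -0.0149, -0.0009, 0], [1, 0, 0, 0, 0], [1, 0, 0, 0, 0]]}}

```text
clock: 9.45
eef_pos: [422.1, 156.0, 148.3]
eef_rot: [3.141, -0.0, 1.414]
wrist_force: [-0.3, -0.6, -0.5]
finger_gap: 93.9
finger_force: 0.0
```

```bash
python3 - <<'E'
from h import *
c=cam('wrist'); cv2.imwrite('pics/w3.png',c['img']); go(422,156,21,81)
E
```

```text
t 9.5 pos [422.2 155.6 148.1] yaw 81.0 gap 93.8
roll -0.0003 rad = 0 x -0.0003; then shift mm [  0.4  -0.2 127.1] = 3 x [ 0.0001 -0.0001  0.0424]
```

View pics/w3.png

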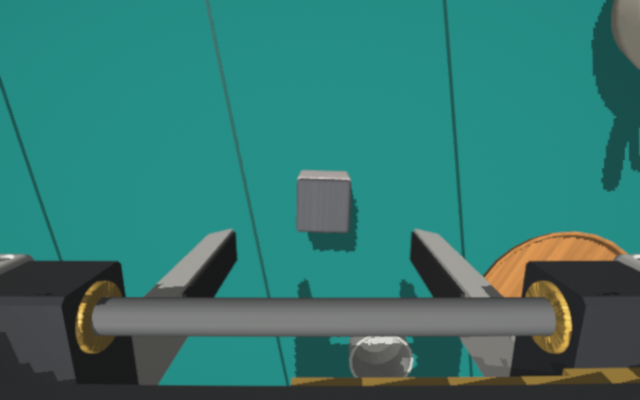

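The tin lid is square in the view at (298,180) to (350,231), so it is centred between the fingers. I'll grip it and lift.

Emit:
{"name": "arm_command", "arguments": {"plan": [[1, 0, 0.001, 0.043, 0], [1, 0, 0, 0.043, 0], [1, 0, 0, 0.03, 0], [1, 0, 0, 0.011, 0], [-1, 0, 0, 0, 0], [-1, 0, 0, 0, 0], [-1, 0, 0, 0, 0], [-1, 0, 0, 0, 0], [-1, 0, 0, 0, 0], [-1, 0, 0, 0, 0], [-1, 0, 0, -0.02, 0], [-1, 0, 0, -0.05, 0], [-1, 0, 0, -0.05, 0], [-1, 0, 0, 0, 0]]}}

```text
clock: 11.25
eef_pos: [424.3, 156.6, 143.4]
eef_rot: [3.136, -0.002, 1.414]
wrist_force: [0.2, 1.2, -1.6]
finger_gap: 44.2
finger_force: 29.8
```

```bash
python3 - <<'E'
from h import *
go(519.9,-381,141,78.6,52)
E
```

```text
t 11.25 pos [424.3 156.6 143.4] yaw 81.0 gap 44.2
roll 0.0423 rad = 1 x 0.0423; then shift mm [-508.1  200.     2.4] = 11 x [-0.0462  0.0182  0.0002]
```

Emit:
{"name": "arm_command", "arguments": {"plan": [[-1, 0, 0, 0, 0.042], [-1, -0.0462, 0.0182, 0, 0], [-1, -0.0462, 0.0182, 0, 0], [-1, -0.0462, 0.0182, 0, 0], [-1, -0.0462, 0.0182, 0, 0], [-1, -0.0462, 0.0182, 0, 0], [-1, -0.0462, 0.0182, 0, 0], [-1, -0.0462, 0.0182, 0, 0], [-1, -0.0462, 0.0182, 0, 0], [-1, -0.0462, 0.0182, 0, 0], [-1, -0.0462, 0.0182, 0, 0], [-1, -0.0462, 0.0182, 0, 0], [-1, 0, 0, 0, 0], [-1, 0, 0, 0, 0]]}}

```text
clock: 13.0
eef_pos: [518.3, -380.9, 138.8]
eef_rot: [-3.139, -0.001, 1.372]
wrist_force: [0.4, 0.1, -0.5]
finger_gap: 43.8
finger_force: 29.8
```

```bash
python3 - <<'E'
from h import *
go(519.9,-381,27,78.6,52)
c=cam('top'); cv2.imwrite('pics/t2.png',cv2.resize(c['img'][170:330,380:540],None,fx=3,fy=3))
E
```

```text
t 13.0 pos [ 518.3 -380.9  138.8] yaw 78.6 gap 43.8
roll 0.0001 rad = 0 x 0.0001; then shift mm [  0.2   1.6 111.8] = 3 x [0.0001 0.0005 0.0373]
```

View pics/t2.png

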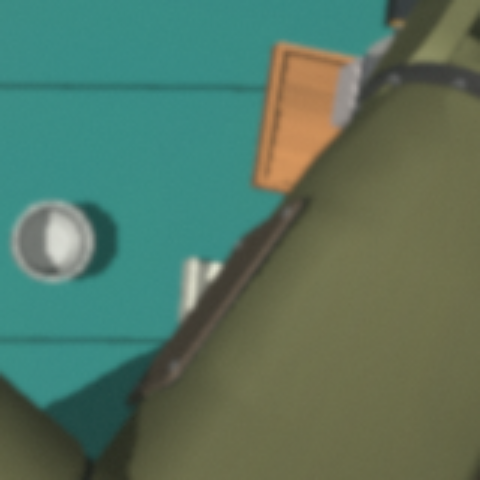

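The arm hides the box here. The planned slot stays 60 mm from the first tin, so I'll lower it.

Emit:
{"name": "arm_command", "arguments": {"plan": [[-1, 0, 0.002, 0.04, 0], [-1, 0, 0, 0.04, 0], [-1, 0, 0, 0.016, 0], [-1, 0, 0, 0.008, 0], [-1, 0, 0, 0.004, 0], [-1, 0, 0, 0.002, 0], [-1, 0, 0, 0, 0], [-1, 0, 0, 0, 0]]}}

```text
clock: 14.05
eef_pos: [520.9, -382.1, 31.0]
eef_rot: [3.141, 0.0, 1.372]
wrist_force: [0.3, -0.0, -0.3]
finger_gap: 43.8
finger_force: 29.8
```

Emit:
{"name": "arm_command", "arguments": {"plan": [[-1, 0, 0, 0.002, 0], [-1, 0, 0, 0, 0], [-1, 0, 0, 0, 0]]}}

```text
clock: 14.42
eef_pos: [520.7, -382.0, 28.4]
eef_rot: [-3.142, 0.0, 1.372]
wrist_force: [-0.2, -0.3, -1.0]
finger_gap: 43.8
finger_force: 29.8
```

Emit:
{"name": "arm_command", "arguments": {"plan": [[-1, 0, 0, 0.001, 0], [-1, 0, 0, 0, 0], [0.5, 0, 0, 0, 0], [0.5, 0, 0, 0, 0], [0.5, 0, 0, 0, 0], [0.5, 0, 0, -0.02, 0], [0.5, 0, 0, -0.045, 0], [0.5, 0, 0, -0.045, 0], [0.5, 0, 0, 0, 0]]}}

```text
clock: 15.55
eef_pos: [522.1, -383.0, 143.0]
eef_rot: [3.135, 0.004, 1.372]
wrist_force: [-0.1, -0.3, -0.1]
finger_gap: 70.8
finger_force: 0.0
```

```bash
python3 - <<'E'
from h import *
c=cam('wrist'); cv2.imwrite('pics/w4.png',c['img'])
P=cloud(c)
# scoop grip est (326,-285.5) + bias (~2,+1); close across handle: handle dir -6.5deg => close angle 83.5, yaw 173.5 or -6.5
go(328,-285,120,-6.5,50)
E
```

```text
t 15.6 pos [ 521.3 -382.4  140.2] yaw 78.6 gap 70.3
roll 1.4854 rad = 9 x 0.1650; then shift mm [-203.1  -74.9   20.2] = 5 x [-0.0406 -0.015   0.004 ]
```

View pics/w4.png

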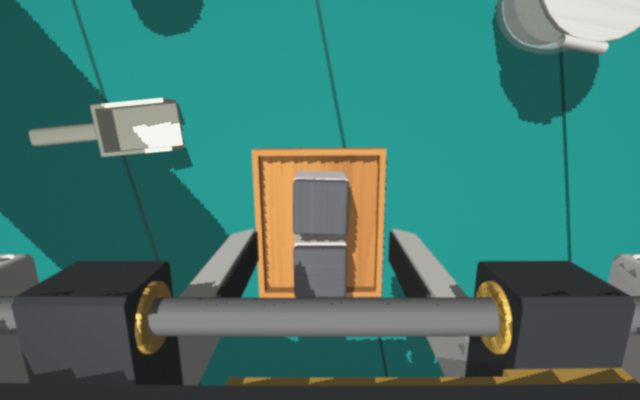

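Both tins stand upright in the box, with the tops at (320,205) and (320,270). The scoop is at (110,130). I'll go to the scoop next.

Emit:
{"name": "arm_command", "arguments": {"plan": [[0.5, 0, 0, 0, 0.165], [0.5, 0, 0, 0, 0.165], [0.5, 0, 0, 0, 0.165], [0.5, 0, 0, 0, 0.165], [0.5, 0, 0, 0, 0.165], [0.5, 0, 0, 0, 0.165], [0.5, 0, 0, 0, 0.165], [0.5, 0, 0, 0, 0.165], [0.5, 0, 0, 0, 0.165], [0.5, -0.0406, -0.015, 0.004, 0], [0.5, -0.0406, -0.015, 0.004, 0], [0.5, -0.0406, -0.015, 0.004, 0], [0.5, -0.0406, -0.015, 0.004, 0], [0.5, -0.0406, -0.015, 0.004, 0], [0.5, 0, 0, 0, 0], [0.5, 0, 0, 0, 0]]}}

```text
clock: 17.6
eef_pos: [327.8, -284.8, 117.5]
eef_rot: [3.141, -0.0, -0.113]
wrist_force: [-0.2, -0.4, 1.1]
finger_gap: 70.2
finger_force: 0.0
```

```bash
python3 - <<'E'
from h import *
go(328,-285,120,-6.5,50)
c=cam('wrist'); cv2.imwrite('pics/w5.png',c['img'])
E
```

```text
t 17.6 pos [ 327.8 -284.8  117.5] yaw -6.5 gap 70.2
roll 0.0003 rad = 0 x 0.0003; then shift mm [ 0.2  0.1 -2.5] = 1 x [ 0.0002  0.0001 -0.0025]
```

View pics/w5.png

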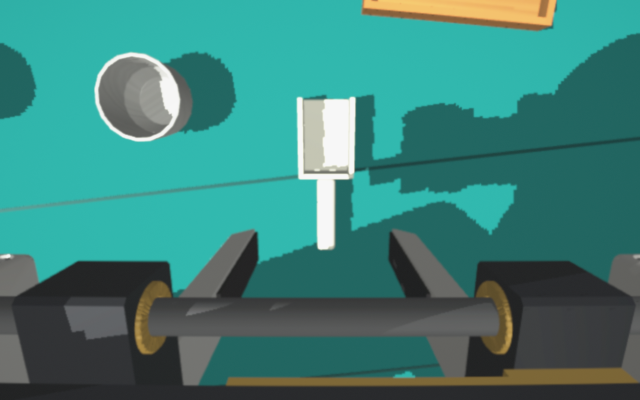

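The scoop is aligned with the gripper. The handle runs from (326,180) to (326,246), and the trough rear rim is at row 177.

```bash
python3 - <<'E'
from h import *
c=load('wrist'); p=at_z(c,[(326,179),(326,244)],26); t=at_z(c,[(298,177),(354,177),(355,98),(297,98)],28)
d=p[0]-p[1]; u=d/np.linalg.norm(d); print(p,t,np.linalg.norm(d),np.degrees(np.arctan2(d[1],d[0])))
g=p[1]+40*u; print(g); go(g[0],g[1],4,-6.5,45)
E
```

```text
[[ 349.46259674 -289.63210478   26.        ]
 [ 296.36298547 -283.65500269   26.        ]] [[ 353.80036374 -268.34564116   28.        ]
 [ 348.87644428 -311.30963047   28.        ]
 [ 407.22164373 -317.58723066   28.        ]
 [ 412.06676271 -275.20211207   28.        ]] 53.434955473535084 -6.4224050797521866
[ 336.11195563 -288.12930386   26.        ]
t 17.65 pos [ 328.  -284.9  117.5] yaw -6.5 gap 70.2
roll 0.0004 rad = 0 x 0.0004; then shift mm [  8.4   2.2 113.5] = 3 x [0.0028 0.0007 0.0378]
```

Emit:
{"name": "arm_command", "arguments": {"plan": [[0.3, 0.0035, 0.002, 0.04, 0], [0.3, 0, 0, 0.04, 0], [0.3, 0, 0, 0.02, 0], [0.3, 0, 0, 0.01, 0], [0.3, 0, 0, 0.002, 0], [0.3, 0, 0, 0, 0]], "newtons": 20}}

```text
clock: 18.4
eef_pos: [331.1, -287.3, 6.0]
eef_rot: [3.141, -0.001, -0.113]
wrist_force: [0.5, 0.2, 0.4]
finger_gap: 61.3
finger_force: 0.0
```

Emit:
{"name": "arm_command", "arguments": {"plan": [[0.3, 0, 0, 0.002, 0], [-1, 0, 0, 0, 0], [-1, 0, 0, 0, 0], [-1, 0, 0, 0, 0], [-1, 0, 0, 0, 0], [-1, 0, 0, 0, 0], [-1, 0, 0, 0, 0], [-1, 0, 0, 0, 0]]}}

```text
clock: 19.4
eef_pos: [330.7, -286.9, 3.4]
eef_rot: [3.142, 0.0, -0.113]
wrist_force: [0.4, -0.4, -0.9]
finger_gap: 13.8
finger_force: 20.0
```

```bash
python3 - <<'E'
from h import *
u=np.array([np.cos(np.radians(82.1)),np.sin(np.radians(82.1))]); g=np.array([498,419])-20*u; print(g)
go(g[0],g[1],120,82.1,52)
E
```

```text
[495.25110908 399.18981074]
t 19.4 pos [ 330.7 -286.9    3.4] yaw -6.5 gap 13.8
roll -1.5459 rad = 9 x -0.1718; then shift mm [ 702.2   68.7 -116.6] = 14 x [ 0.0502  0.0049 -0.0083]
```

Lift straight first, then turn, then traverse.

Emit:
{"name": "arm_command", "arguments": {"plan": [[-1, 0, 0, -0.03, 0], [-1, 0, 0, -0.045, 0], [-1, 0, 0, -0.042, 0], [-1, 0, 0, 0, -0.1718], [-1, 0, 0, 0, -0.1718], [-1, 0, 0, 0, -0.1718], [-1, 0, 0, 0, -0.1718], [-1, 0, 0, 0, -0.1718], [-1, 0, 0, 0, -0.1718], [-1, 0, 0, 0, -0.1718], [-1, 0, 0, 0, -0.1718], [-1, 0, 0, 0, -0.1718], [-1, 0, 0, 0, 0]]}}

```text
clock: 21.02
eef_pos: [330.7, -286.9, 120.4]
eef_rot: [-3.141, -0.0, 1.432]
wrist_force: [-0.2, -0.2, 0.4]
finger_gap: 13.6
finger_force: 20.0
```

Emit:
{"name": "arm_command", "arguments": {"plan": [[-1, 0.0502, 0.0049, 0, 0], [-1, 0.0502, 0.0049, 0, 0], [-1, 0.0502, 0.0049, 0, 0], [-1, 0.0502, 0.0049, 0, 0], [-1, 0.0502, 0.0049, 0, 0], [-1, 0.0502, 0.0049, 0, 0], [-1, 0.0502, 0.0049, 0, 0], [-1, 0.0502, 0.0049, 0, 0], [-1, 0.0502, 0.0049, 0, 0], [-1, 0.0502, 0.0049, 0, 0], [-1, 0.0502, 0.0049, 0, 0], [-1, 0.0502, 0.0049, 0, 0], [-1, 0.0502, 0.0049, 0, 0], [-1, 0.0502, 0.0049, 0, 0], [-1, 0, 0, 0, 0], [-1, 0, 0, 0, 0]]}}

```text
clock: 23.02
eef_pos: [494.8, 399.2, 120.0]
eef_rot: [-3.141, 0.001, 1.431]
wrist_force: [-0.1, -0.4, -0.7]
finger_gap: 13.7
finger_force: 20.0
```

```bash
python3 - <<'E'
from h import *
go(495.3,399.2,10,82.1,52)
c=cam('wrist'); cv2.imwrite('pics/w6.png',c['img'])
E
```

```text
t 23.02 pos [494.8 399.2 120. ] yaw 82.0 gap 13.7
roll -0.0022 rad = 0 x -0.0022; then shift mm [  0.    0.5 110. ] = 3 x [0.     0.0002 0.0367]
```

View pics/w6.png

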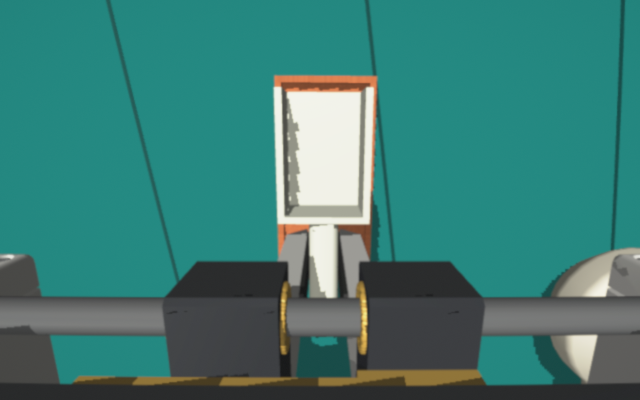

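The dish's far edge spans (274,77) to (377,77), directly below the scoop. I'll check the dish centre from it.

```bash
python3 - <<'E'
from h import *
c=load('wrist'); p=at_z(c,[(274,77),(377,77)],11)[:,:2]; d=p[1]-p[0]; L=np.linalg.norm(d); d/=L; n=np.array([-d[1],d[0]])
m=p.mean(0); ctr=min([m+80*n,m-80*n],key=lambda q:q[1]); u=(m-ctr)/80
print(p,L,ctr,np.degrees(np.arctan2(u[1],u[0])),ctr-20*u)
E
```

```text
[[471.11567578 502.58141484]
 [550.56825655 491.31055353]] 80.24802119323601 [499.60593951 417.73896616] 81.92609408240263 [496.79693285 397.93721165]
```

Emit:
{"name": "arm_command", "arguments": {"plan": [[-1, -0.001, 0.002, 0.04, 0], [-1, 0, 0, 0.04, 0], [-1, 0, 0, 0.02, 0], [-1, 0, 0, 0.007, 0], [-1, 0, 0, 0.002, 0], [-1, 0, 0, 0, 0], [-1, 0, 0, 0, 0]]}}

```text
clock: 23.95
eef_pos: [497.3, 398.8, 12.4]
eef_rot: [3.141, -0.001, 1.433]
wrist_force: [0.4, -0.3, -0.2]
finger_gap: 13.6
finger_force: 20.0
```

Emit:
{"name": "arm_command", "arguments": {"plan": [[-1, 0, 0, 0.002, 0], [-1, 0, 0, 0.001, 0], [-1, 0, 0, 0, 0], [-1, 0, 0, 0, 0]]}}

```text
clock: 24.45
eef_pos: [496.9, 398.6, 8.5]
eef_rot: [3.142, -0.0, 1.433]
wrist_force: [-0.0, -0.4, 1.7]
finger_gap: 13.6
finger_force: 20.0
```

Emit:
{"name": "arm_command", "arguments": {"plan": [[-0.35, 0, 0, 0, 0], [-0.35, 0, 0, 0, 0], [-0.35, 0, 0, 0, 0], [-0.35, 0, 0, -0.015, 0], [-0.35, 0, 0, -0.04, 0], [0.5, 0, 0, -0.04, 0], [1, 0, 0, -0.03, 0], [1, 0, 0, 0, 0]]}}

```text
clock: 25.45
eef_pos: [497.8, 399.2, 136.9]
eef_rot: [3.138, -0.004, 1.433]
wrist_force: [0.3, 0.3, -0.2]
finger_gap: 57.3
finger_force: 0.0
```

```bash
python3 - <<'E'
from h import *
c=cam('wrist'); cv2.imwrite('pics/w7.png',c['img'])
go(452,-2,140,90,52)
E
```

```text
t 25.5 pos [497.2 398.7 134.7] yaw 82.1 gap 61.0
roll -0.1376 rad = 1 x -0.1376; then shift mm [-400.7  -45.2   -5.3] = 8 x [-0.0501 -0.0056 -0.0007]
```

View pics/w7.png

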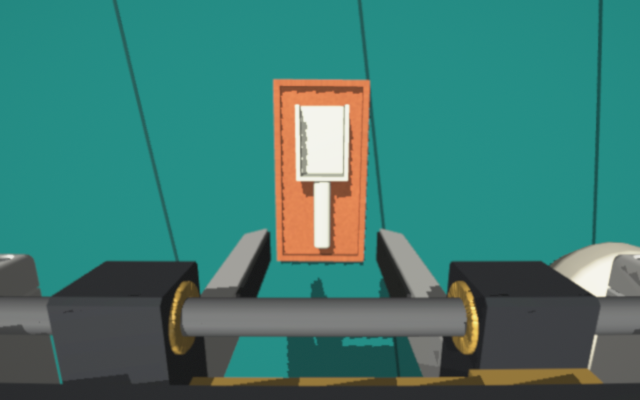

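The scoop sits in the middle of the dish, with the trough at (322,142) and the handle end at (321,247). Next come the bowls.

Emit:
{"name": "arm_command", "arguments": {"plan": [[1, 0, 0, 0, -0.138], [1, -0.0501, -0.0056, -0.0007, 0], [1, -0.0501, -0.0056, -0.0007, 0], [1, -0.0501, -0.0056, -0.0007, 0], [1, -0.0501, -0.0056, -0.0007, 0], [1, -0.0501, -0.0056, -0.0007, 0], [1, -0.0501, -0.0056, -0.0007, 0], [1, -0.0501, -0.0056, -0.0007, 0], [1, -0.0501, -0.0056, -0.0007, 0], [1, 0, 0, 0, 0], [1, 0, 0, 0, 0]]}}

```text
clock: 26.88
eef_pos: [452.0, -1.9, 138.5]
eef_rot: [-3.14, -0.0, 1.571]
wrist_force: [0.3, 0.4, 0.6]
finger_gap: 93.9
finger_force: 0.0
```

```bash
python3 - <<'E'
from h import *
go(452,-2,12,90,52)
c=cam('wrist'); cv2.imwrite('pics/w8.png',c['img'])
E
```

```text
t 26.88 pos [452.   -1.9 138.5] yaw 90.0 gap 93.9
roll -0.0001 rad = 0 x -0.0001; then shift mm [-1.000e-01  0.000e+00  1.265e+02] = 3 x [-0.      0.      0.0422]
```

View pics/w8.png

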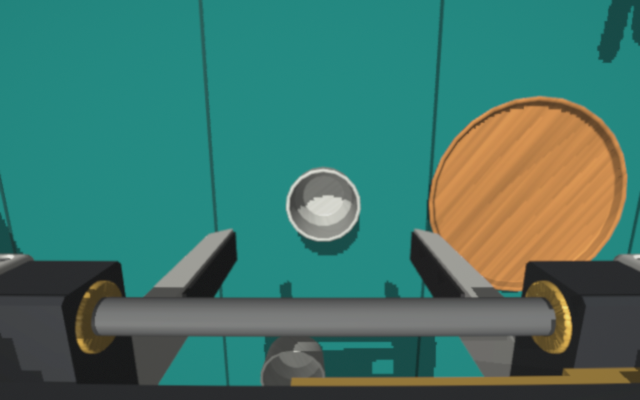

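The bowl rim spans columns 286–360 and rows 168–242. The tray rim spans columns 429–627 and rows 96–292.

```bash
python3 - <<'E'
from h import *
c=load('wrist'); p=at_z(c,[(286,205),(360,205),(323,168),(323,242)],44); print(p, (p[0]+p[1])/2,(p[2]+p[3])/2)
q=at_z(c,[(429,196),(627,186),(543,96),(515,292)],12); print(q,(q[0]+q[1])/2,(q[2]+q[3])/2)
E
```

```text
[[422.51784235  -1.93564951  44.        ]
 [481.80087604  -1.96325064  44.        ]
 [452.19121318  27.79184703  44.        ]
 [452.13625189 -33.19360202  44.        ]] [452.1593592   -1.94945008  44.        ] [452.16373253  -2.7008775   44.        ]
[[546.50999449  -1.39592273  12.        ]
 [724.39444151   7.75277744  12.        ]
 [637.20609895  84.5540398   12.        ]
 [635.59273192 -95.2058294   12.        ]] [635.452218     3.17842735  12.        ] [636.39941543  -5.3258948   12.        ]
```

Emit:
{"name": "arm_command", "arguments": {"plan": [[1, 0, 0, 0.043, 0], [1, 0, 0, 0.043, 0], [1, 0, 0, 0.03, 0], [1, 0, 0, 0.01, 0], [-1, 0, 0, 0, 0], [-1, 0, 0, 0, 0], [-1, 0, 0, 0, 0], [-1, 0, 0, 0, 0], [-1, 0, 0, 0, 0], [-1, 0, 0, 0, 0]], "newtons": 30}}

```text
clock: 28.18
eef_pos: [452.6, -2.3, 13.7]
eef_rot: [3.141, 0.0, 1.571]
wrist_force: [-2.4, 1.0, 6.8]
finger_gap: 59.5
finger_force: 30.0
```

```bash
python3 - <<'E'
from h import *
go(636,31.5,90,90,45)
E
```

```text
t 28.18 pos [452.6  -2.3  13.7] yaw 90.0 gap 59.5
roll 0.0003 rad = 0 x 0.0003; then shift mm [ 33.8 183.4 -76.3] = 5 x [ 0.0068  0.0367 -0.0153]
```

Emit:
{"name": "arm_command", "arguments": {"plan": [[-1, 0, 0, -0.02, 0], [-1, 0, 0, -0.04, 0], [-1, 0, 0, -0.016, 0], [-1, 0.0068, 0.0367, 0, 0], [-1, 0.0068, 0.0367, 0, 0], [-1, 0.0068, 0.0367, 0, 0], [-1, 0.0068, 0.0367, 0, 0], [-1, 0.0068, 0.0367, 0, 0], [-1, 0, 0, 0, 0], [-1, 0, 0, 0, 0], [-1, 0, 0, 0, 0]]}}

```text
clock: 29.55
eef_pos: [635.1, 31.6, 89.2]
eef_rot: [-3.141, -0.0, 1.571]
wrist_force: [-0.1, -0.4, -0.8]
finger_gap: 58.9
finger_force: 30.0
```

```bash
python3 - <<'E'
from h import *
go(636,31.5,19.5,90,45)
c=cam('scene'); cv2.imwrite('pics/s2.png',cv2.resize(c['img'][120:300,200:440],None,fx=3,fy=3))
E
```

```text
t 29.55 pos [635.1  31.6  89.2] yaw 90.0 gap 58.9
roll 0.0002 rad = 0 x 0.0002; then shift mm [-0.1  0.9 69.7] = 2 x [-0.0001  0.0004  0.0349]
```

View pics/s2.png

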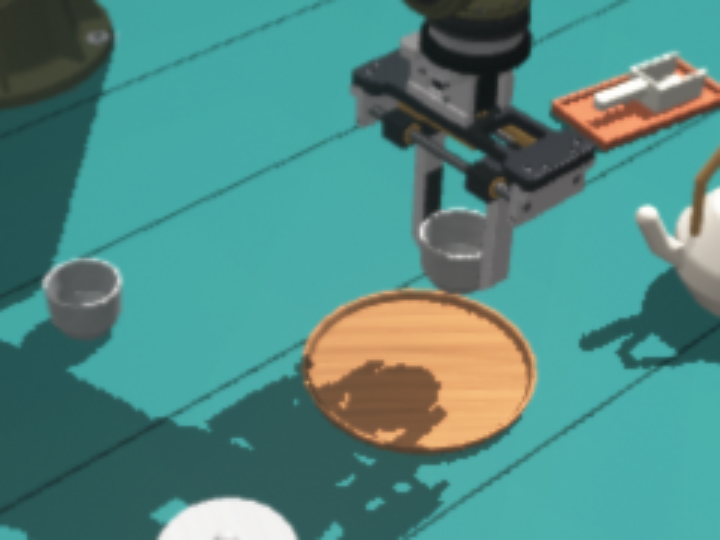

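The bowl hangs level between the fingers at (460,250), above the far side of the tray. I'll lower it.

Emit:
{"name": "arm_command", "arguments": {"plan": [[-1, 0, 0.001, 0.035, 0], [-1, 0, 0, 0.02, 0], [-1, 0, 0, 0.008, 0], [-1, 0, 0, 0.004, 0], [-1, 0, 0, 0.002, 0], [-1, 0, 0, 0, 0], [-1, 0, 0, 0, 0]]}}

```text
clock: 30.48
eef_pos: [637.0, 31.8, 20.5]
eef_rot: [3.141, 0.0, 1.571]
wrist_force: [0.0, 0.4, -0.3]
finger_gap: 59.2
finger_force: 30.0
```

Emit:
{"name": "arm_command", "arguments": {"plan": [[-1, 0, 0, 0.001, 0], [-1, 0, 0, 0, 0], [-1, 0, 0, 0, 0]]}}

```text
clock: 30.85
eef_pos: [636.8, 31.8, 19.1]
eef_rot: [3.142, 0.0, 1.571]
wrist_force: [0.1, 0.5, -1.7]
finger_gap: 59.1
finger_force: 30.0
```

Emit:
{"name": "arm_command", "arguments": {"plan": [[-1, 0, 0, 0.001, 0], [-1, 0, 0, 0, 0], [0.7, 0, 0, 0, 0], [0.7, 0, 0, 0, 0], [0.7, 0, 0, 0, 0], [0.7, 0, 0, -0.02, 0], [1, 0, 0, -0.05, 0], [1, 0, 0, -0.05, 0]]}}

```text
clock: 31.85
eef_pos: [636.7, 31.8, 140.9]
eef_rot: [3.141, 0.0, 1.571]
wrist_force: [-0.6, -0.2, 0.2]
finger_gap: 93.4
finger_force: 0.0
```

```bash
python3 - <<'E'
from h import *
go(424,-163.5,140,90,50)
E
```

```text
t 31.85 pos [636.7  31.8 140.9] yaw 90.0 gap 93.4
roll 0.0005 rad = 0 x 0.0005; then shift mm [-195.3 -212.7    0.9] = 6 x [-0.0326 -0.0354  0.0001]
```

Emit:
{"name": "arm_command", "arguments": {"plan": [[1, -0.0326, -0.0354, 0, 0], [1, -0.0326, -0.0354, 0, 0], [1, -0.0326, -0.0354, 0, 0], [1, -0.0326, -0.0354, 0, 0], [1, -0.0326, -0.0354, 0, 0], [1, -0.0326, -0.0354, 0, 0], [1, 0, 0, 0, 0], [1, 0, 0, 0, 0]]}}

```text
clock: 32.85
eef_pos: [425.0, -163.9, 139.1]
eef_rot: [3.14, 0.001, 1.571]
wrist_force: [-0.0, -0.3, -0.3]
finger_gap: 93.9
finger_force: 0.0
```

```bash
python3 - <<'E'
from h import *
go(424,-163.5,12,90,50)
c=cam('wrist'); cv2.imwrite('pics/w9.png',c['img'])
E
```

```text
t 32.85 pos [ 425.  -163.9  139.1] yaw 90.0 gap 93.9
roll 0.0000 rad = 0 x 0.0000; then shift mm [  0.4  -1.  127.1] = 3 x [ 0.0001 -0.0003  0.0424]
```

View pics/w9.png

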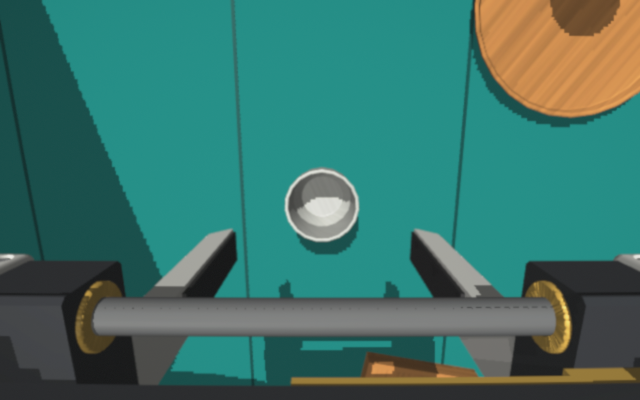

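The bowl is centred at (321,205), so I'll grip it. By my count that was the 15th picture viewed, one over the limit of 14. I'll view no more and check the rest numerically.

Emit:
{"name": "arm_command", "arguments": {"plan": [[1, 0, -0.001, 0.043, 0], [1, 0, 0, 0.043, 0], [1, 0, 0, 0.03, 0], [1, 0, 0, 0.01, 0], [-1, 0, 0, 0, 0], [-1, 0, 0, 0, 0], [-1, 0, 0, 0, 0], [-1, 0, 0, 0, 0], [-1, 0, 0, 0, 0], [-1, 0, 0, 0, 0]], "newtons": 30}}

```text
clock: 34.15
eef_pos: [423.8, -164.1, 12.7]
eef_rot: [3.141, 0.0, 1.571]
wrist_force: [-1.3, 2.0, 7.0]
finger_gap: 59.0
finger_force: 30.0
```

```bash
python3 - <<'E'
from h import *
go(636,-40.5,100,90,45)
E
```

```text
t 34.15 pos [ 423.8 -164.1   12.7] yaw 90.0 gap 59.0
roll 0.0003 rad = 0 x 0.0003; then shift mm [123.6 212.2 -87.3] = 6 x [ 0.0206  0.0354 -0.0146]
```

Emit:
{"name": "arm_command", "arguments": {"plan": [[-1, 0, 0, -0.02, 0], [-1, 0, 0, -0.04, 0], [-1, 0, 0, -0.027, 0], [-1, 0.0206, 0.0354, 0, 0], [-1, 0.0206, 0.0354, 0, 0], [-1, 0.0206, 0.0354, 0, 0], [-1, 0.0206, 0.0354, 0, 0], [-1, 0.0206, 0.0354, 0, 0], [-1, 0.0206, 0.0354, 0, 0], [-1, 0, 0, 0, 0], [-1, 0, 0, 0, 0], [-1, 0, 0, 0, 0]]}}

```text
clock: 35.65
eef_pos: [635.2, -40.8, 99.2]
eef_rot: [-3.141, 0.0, 1.57]
wrist_force: [-0.0, 0.2, -1.2]
finger_gap: 58.9
finger_force: 30.0
```

```bash
python3 - <<'E'
from h import *
go(636,-40.5,18.5,90,45)
E
```

```text
t 35.65 pos [635.2 -40.8  99.2] yaw 90.0 gap 58.9
roll -0.0003 rad = 0 x -0.0003; then shift mm [ 0.3  0.8 80.7] = 2 x [0.0002 0.0004 0.0404]
```

Emit:
{"name": "arm_command", "arguments": {"plan": [[-1, 0, 0.001, 0.04, 0], [-1, 0, 0, 0.025, 0], [-1, 0, 0, 0.009, 0], [-1, 0, 0, 0.004, 0], [-1, 0, 0, 0.002, 0], [-1, 0, 0, 0, 0], [-1, 0, 0, 0, 0], [-1, 0, 0, 0, 0]]}}

```text
clock: 36.65
eef_pos: [636.9, -40.2, 19.3]
eef_rot: [3.141, 0.0, 1.571]
wrist_force: [0.2, -0.2, -0.7]
finger_gap: 59.1
finger_force: 30.0
```

Emit:
{"name": "arm_command", "arguments": {"plan": [[-1, 0, 0, 0.0015, 0], [-1, 0, 0, 0, 0], [-1, 0, 0, 0, 0]]}}

```text
clock: 37.02
eef_pos: [636.9, -40.2, 17.8]
eef_rot: [3.141, 0.0, 1.571]
wrist_force: [-1.0, 0.9, 4.3]
finger_gap: 58.9
finger_force: 30.0
```

Contact with the floor. I'll release, rise and move the arm out of the view.

Emit:
{"name": "arm_command", "arguments": {"plan": [[0.7, 0, 0, 0, 0], [0.7, 0, 0, 0, 0], [0.7, 0, 0, 0, 0], [0.7, 0, 0, -0.02, 0], [1, 0, 0, -0.05, 0], [1, 0, 0, -0.05, 0], [1, 0, -0.04, -0.03, 0], [1, 0, -0.05, -0.03, 0], [1, 0, -0.05, 0, 0], [1, 0, -0.05, 0, 0], [1, 0, -0.05, 0, 0], [1, 0, -0.04, 0, 0], [1, 0, 0, 0, 0], [1, 0, 0, 0, 0]]}}

```text
clock: 38.78
eef_pos: [357.5, -40.4, 198.6]
eef_rot: [3.139, 0.0, 1.571]
wrist_force: [-0.1, 0.6, -0.7]
finger_gap: 94.0
finger_force: 0.0
```

```bash
python3 - <<'E'
from h import *
c=cam('scene'); P=cloud(c).reshape(-1,3); P=P[(c['z_map']>0).ravel()]
def rep(n,cx,cy,r,lo,hi):
    s=P[(np.hypot(P[:,0]-cx,P[:,1]-cy)<r)&(P[:,2]>lo)&(P[:,2]<hi)]
    q=s[s[:,2]>np.percentile(s[:,2],70)] if len(s) else s
    a=np.linalg.lstsq(np.c_[q[:,:2]-q[:,:2].mean(0),np.ones(len(q))],q[:,2],rcond=None)[0]
    print(n,len(s),'ctr',((s.min(0)+s.max(0))/2).round(1),'size',(s.max(0)-s.min(0)).round(1),'topz',np.percentile(s[:,2],[50,95]).round(1),'slope',a[:2].round(3))
rep('bowl1',636.8,31.8,34,38,70); rep('bowl2',636.9,-40.2,34,38,70)
rep('tin1',509,-437,30,54,80); rep('tin2',521,-382,30,54,80)
rep('scoop',499,418,70,18,60); rep('teapot',722,258,100,60,100); rep('sugar',722,-255,50,80,110)
# compare teapot / sugar with the first picture
i0=cv2.imread('pics/scene0.png').astype(int); d=np.abs(i0-c['img'].astype(int)).max(2)
print('teapot diff',np.percentile(d[155:230,425:480],[50,95]),'sugar diff',np.percentile(d[288:345,250:300],[50,95]))
print(manip.read_state()['eef_pos'])
E
```

```text
bowl1 230 ctr [636.1  30.3  44.7] size [61.1 60.6 13.4] topz [44.6 49.7] slope [ 0.    -0.006]
bowl2 228 ctr [637.1 -41.3  45.2] size [61.1 62.3 14.3] topz [44.9 49.9] slope [ 0.004 -0.   ]
tin1 407 ctr [ 511.  -436.3   59.4] size [49.8 50.  10.8] topz [60.4 62.5] slope [ 0.004 -0.004]
tin2 372 ctr [ 520.7 -383.6   59.7] size [50.  48.9 11.1] topz [60.3 63.4] slope [ 0.014 -0.008]
scoop 296 ctr [503.4 418.2  27.7] size [ 55.  128.7  19.2] topz [28.3 34.2] slope [0.003 0.006]
teapot 1267 ctr [736.4 247.   80. ] size [113.4 140.1  39.9] topz [79.9 98. ] slope [-0.064  0.057]
sugar 59 ctr [ 733.7 -262.6   85.8] size [12.8 15.4 11.3] topz [86.4 90.1] slope [ 0.043 -0.034]
teapot diff [4. 5.] sugar diff [3. 4.]
[357.58094633 -40.40243634 198.21025787]
```

```bash
python3 -c "
from cell import ticket; print(ticket.sign_off())"
```

```text
the job is handed in; nothing more can be done
None
```

The job is handed in: both bowls, both tins and the scoop measured in place, level and at the right heights, and the teapot and sugar pot are unmoved; it took 38.8 s, but I viewed 15 pictures, one over the limit of 14, and the sign-off gave no verdict.

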